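# Lamp test on the LED sign bench

## Task

Run the lamp test for the LED sign: push the green end of the power strip's rocker fully down to switch it on, then press the green button fully in so that it stays in, then press the white button fully in and keep it held down; the program finishes while still holding the white button. Only press: do not lift or shove the button boxes, never press the red stop button, and leave the other things on the bench alone.

Things in the scene. Friction and masses are not known exactly. Their poses are not given: they have to be found in the camera images.
- strip: white power strip fixed to the bench, 230 long (its x) x 70 wide (its y) x 42 high; origin at the centre of its underside. Three round sockets on its +x part; the rocker sits in a black frame (64 x 44, top 46 above the bench) centred 60 from the origin towards its -x end.
- rocker (a joint): the strip's rocker switch, rad: 0 = off (as found), 0.40 = fully on. A V-shaped rocker 34 wide, pivot along the strip's y, 52 above the bench; two 28 long halves. Off: the black half (by the sockets) is level, the green half (towards the strip's -x end) stands up, outer end 63 above the bench. Press the green half down until it lies level at 52. Needs about 3 N; stays where it is left.
- rocker_on_end (a point): point on the top face of the rocker's green half, 19 from the pivot (moves with the rocker): about 59 above the bench when off, 52 when fully on. Press here.
- green (a joint): travel of the green push button, m: 0 = out (as found), 0.007 = fully in. It latches: needs about 3 N all the way and stays in where it is left.
- green_top (a point): centre of the top face of the round green button (36 across, facing up); 69 above the bench when out, 62 when fully in. Black collar round it, 52 across, top at 58.
- white (a joint): travel of the white push button, m: 0 = out (as found), 0.007 = fully in. Sprung: 1.5 N to start, 5 N fully in; it springs back when let go.
- white_top (a point): centre of the top face of the round white button (36 across, facing up); 69 above the bench when out, 62 when fully in (7 travel). Black collar round it, 52 across, top at 58.
- red (a joint): travel of the red stop button, m: 0 = out. Must stay out. Same size and spring as the white one.
- white_box: loose blue box with the white button, 72 x 72 x 46 high without the button, about 0.5 kg, not fastened down; origin at the centre of its underside, z up, the button on its top centre.
- green_box: loose blue box with the green button, 72 x 72 x 46 high without the button, about 0.5 kg, not fastened down; origin at the centre of its underside, z up, the button on its top centre.
- red_box: loose yellow box with the red button, 72 x 72 x 46 high without the button, about 0.5 kg, not fastened down; origin at the centre of its underside, z up, the button on its top centre.
- spool: aluminium solder spool standing on end, 60 across, 46 high (mm); loose, to be left alone; origin at its underside.
- jar: amber jar with black cap, 52 across, 55 high (mm); loose, to be left alone; origin at its underside.
- cup: blue ceramic cup, 70 across, 70 high (mm); loose, to be left alone; origin at its underside.
- driver: screwdriver with orange handle lying on the bench, 190 long (mm); loose, to be left alone; origin at its underside.
- meter: yellow handheld meter lying face up, 170 x 85 x 36 high (42 over its dial) (mm); loose, to be left alone; origin at its underside.
- tile: black square LED tile lying face up, 64 x 64 x 14 high (mm); loose, to be left alone; origin at its underside.

How it is judged:
By the outcome, as a careful person would: the job done as asked, in the order asked, and still so for the second after the job is handed in, while the arm keeps its last pose, push and grip.
It also fails if it takes over 48 s, if anything falls off the work surface, if the arm or the gripper's body presses on something with over 40 N, if the wrist force passes 120 N, or if a joint passes its speed limit or range.

## Robot

A 7-joint arm with a two-finger parallel gripper is mounted at the origin on the work surface. World frame = base frame: x ahead of the robot, y to its left, z up, the work surface at z = 0. Lengths are in m, angles in rad, forces in N, time in s.
With the tool pointing down it reaches from about 0.4 to 0.85 m from the base axis. Payload 4.5 kg.
Tool frame: the origin (TCP) lies midway between the tips of the shut fingers; the grasp point (between the pads) lies 19 mm behind it; z points along the fingers, y is the line along which they close (so a half turn about z gives the same grasp; the last joint's range is limited). The gripper opens to 88 mm and grips with 3 to 60 N. Pads are 18 mm wide; open, the fingers measure 123 mm over their backs; the gripper's body (75 mm by 187 mm) begins 45 mm behind the grasp point.
Start: joints at [-1.073, 0.689, -0.195, 1.565, 0.157, 0.902, -0.215], TCP at [0.28, 0.559, 0.239] pointing down, gripper open.
Joint ranges: [-3.01, 3.01], [-0.46, 2.08], [-1.47, 1.51], [0.13, 2.56], [-1, 4.14], [0.04, 2.09], [-2.66, 2.66]. Speed limits (rad/s): [2.57, 2.57, 3.14, 3.14, 3.14, 3.14, 3.14].

## Interface

Orientations are given as a unit quaternion [x, y, z, w].
In Python, from plant import r gives the robot as it stands.
- The arm moves only by the tool carry_out, never from a script. Its argument "plan" is a list of rows, each an object with "rot": the turn, a rotation vector about the tool's x, y, z in rad, a list of three; "xyz": the shift along the tool's x, y, z in m, a list of three; "grip": the closure in counts, from 0 (fully open) to 255 (shut). In form: [{"rot": [wx, wy, wz], "xyz": [dx, dy, dz], "grip": grip}, ...]. A call has 1 to 8 rows; each row is the pose to reach, as a shift and turn from the pose commanded when the call began, along the tool's axes at that moment; what a row does not reach only later rows make up. A row lasts 1/12 s, in which the tool goes at most 41.7 mm and 7.16 degrees, less where a joint would pass 70% of its speed; a pose out of reach is approached as far as the arm can. A call with a gripper value outside its range is refused whole. The fingers move at their own pace and stop on an object; "squeeze" is the grip in N (left out, the last holds). Time passes only in rows, so rows that repeat a pose let the fingers close. It gives the time, the measured TCP pose, the force, the opening and the grip force at its end, in the units of the state.
- r.get_state(): the state, without advancing time (a new reading comes with each control period).
- r.snapshot(name): name is "scene" or "top" or "wrist"; returns the picture (400x640x3 uint8, red, green, blue); there is no depth.
- r.camera_params(name): a dict with "fx", "fy", "cx", "cy" (pixels), "position" and "attitude" of the camera in the world; the wrist camera has in their place "hand_eye" (4x4, takes a point from camera to tool coordinates, whose origin is the TCP and whose axes are the flange's). Camera axes: x right, y down, z forward; pixel columns grow to the right and rows downward; lengths in m; the calibration is good to about 2 mm. A picture is of the moment at which its call begins: read the wrist's pose just before it. camera_params takes no time and is no camera call.
- r.finish_job(): hands the job in; it is judged then, once.
The state is a dict: "clock": time; "q": joint angles; "qd": joint speeds; "joint_torque": joint torques, N m; "tool_pos": TCP position; "eef_rot": TCP orientation; "contact_force": force on the tool from outside, world axes, zero at the start; "moment": the same for the moment, N m; "opening": opening from 0.0 (shut) to 1.0 (fully open); "finger_force": force on a finger pad.
Only numpy, scipy, OpenCV 4.12 (cv2) and the standard library are available. Lean on these libraries where they do the work, as an engineer would, in place of code of your own. Each camera call takes 0.05 s, during which the arm holds its last target. There are 200 camera calls.

## Working session

There is one attempt and no reset: what is moved stays moved. The work goes in short steps, Python scripts to look and compute and a tool call to move; the robot and the scene stay as the last step left them, time stands still between calls to the robot, and variables do not carry over. Pictures are saved under pics/ and viewed, at most 10 in all, crops included, and the job is handed in when it is done.

Besides the shell and the picture viewer there is one more tool, called after "Emit:" by a JSON object that holds its "method" and its "body", one argument or row to a line. carry_out: Moves the arm, as the interface text tells. Its arguments: {"type":"object","properties":{"plan":{"type":"array"},"squeeze":{"type":"number"}},"required":["plan"]}

```bash
mkdir -p pics
python3 - <<'E'
from plant import r
import cv2
s=r.get_state();print({k:s[k] for k in('clock','tool_pos','eef_rot','contact_force','opening')})
for n in('scene','top'):
    print(n,r.camera_params(n)); cv2.imwrite(f'pics/{n}1.png',r.snapshot(n)[:,:,::-1])
print(r.camera_params('wrist'))
E
```

```text
{'clock': 0.0, 'tool_pos': array([0.27936376, 0.55838697, 0.23790072]), 'eef_rot': array([ 2.29815328e-01,  9.73233823e-01, -9.05622459e-04, -1.41949539e-04]), 'contact_force': array([ 0.70349688, -0.05771768,  0.25123542]), 'opening': 0.9990367961237381}
scene {'fx': 361.90522000033656, 'fy': 361.90522000033656, 'cx': 323.42766448734835, 'cy': 203.67842779027467, 'position': array([0.98587013, 0.80943597, 0.8567838 ]), 'attitude': array([ 0.21391672,  0.88223245, -0.40482004, -0.10966438])}
top {'fx': 458.7645516182746, 'fy': 458.7645516182746, 'cx': 317.4644489248707, 'cy': 200.12649564230162, 'position': array([0.44997327, 0.00371936, 1.71952378]), 'attitude': array([-0.69989611,  0.71340266, -0.02090061,  0.02766317])}
{'fx': 333.16397240410936, 'fy': 333.16397240410936, 'cx': 320.7651555775766, 'cy': 204.09579331341587, 'hand_eye': array([[-1.32264913e-03, -9.46664720e-01, -3.22217565e-01,
         8.44350698e-02],
       [ 9.99998995e-01, -1.08758586e-03, -9.09536514e-04,
        -6.04660288e-04],
       [ 5.10586861e-04, -3.22218444e-01,  9.46665207e-01,
        -1.45255373e-01],
       [ 0.00000000e+00,  0.00000000e+00,  0.00000000e+00,
         1.00000000e+00]])}
```

View pics/top1.png

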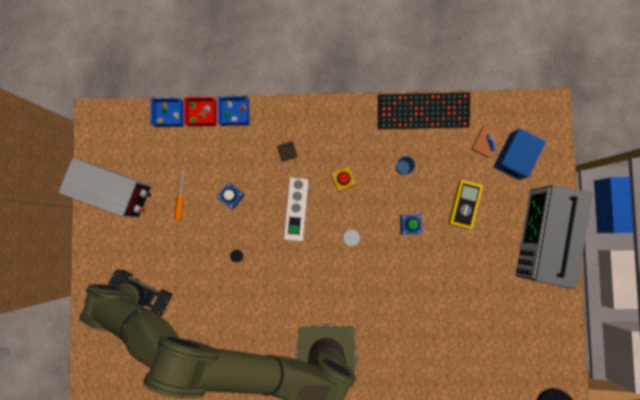

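View pics/scene1.png

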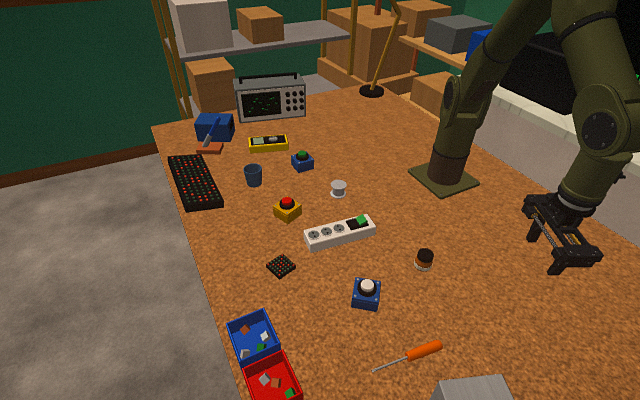

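The top view shows the white button at (229,195), the rocker's green half at about (293,227), the green button at (413,224) and red at (344,178). In the scene view they sit at (367,285), (361,219), (302,155) and (287,202).

```bash
cat > h.py <<'E'
import numpy as np,cv2
from scipy.spatial.transform import Rotation as R
from plant import r
def cam(n,s=None):
    p=r.camera_params(n)
    if n!='wrist': return p,np.array(p['position']),R.from_quat(p['attitude']).as_matrix()
    T=np.array(p['hand_eye']);A=R.from_quat(s['eef_rot']).as_matrix()
    return p,s['tool_pos']+A@T[:3,3],A@T[:3,:3]
def ray(c,uv):
    p,o,A=c; return o,A@np.array([(uv[0]-p['cx'])/p['fx'],(uv[1]-p['cy'])/p['fy'],1])
def plane(c,uv,z):
    o,d=ray(c,uv); return o+d*(z-o[2])/d[2]
def two(c1,u1,c2,u2):
    o,d=ray(c1,u1);p,e=ray(c2,u2)
    t=np.linalg.lstsq(np.c_[d,-e],p-o,rcond=None)[0]
    a,b=o+t[0]*d,p+t[1]*e; return (a+b)/2,np.linalg.norm(a-b)
def mask(img,col):
    h,s,v=cv2.split(cv2.cvtColor(img,cv2.COLOR_RGB2HSV))
    if col=='green': return ((h>45)&(h<80)&(s>110)&(v>40)).astype(np.uint8)
    if col=='red': return (((h<6)|(h>174))&(s>170)&(v>60)).astype(np.uint8)
    return ((s<50)&(v>140)).astype(np.uint8)
def blobs(img,col,roi,amin=15):
    x0,y0,x1,y1=roi;m=np.zeros(img.shape[:2],np.uint8);m[y0:y1,x0:x1]=mask(img,col)[y0:y1,x0:x1]
    n,l,st,ce=cv2.connectedComponentsWithStats(m)
    return [(st[i,4],ce[i].round(1),l==i) for i in range(1,n) if st[i,4]>=amin]
E
python3 - <<'E'
from h import *
t=cv2.imread('pics/top1.png')[:,:,::-1].copy();s=cv2.imread('pics/scene1.png')[:,:,::-1].copy()
ct,cs=cam('top'),cam('scene')
for nm,col,rt,rs,z in [('rocker','green',(280,212,308,245),(345,208,378,235),.058),('green','green',(400,212,427,237),(290,145,315,165),.069),('white','white',(217,182,242,208),(355,272,380,300),.069),('red','red',(330,165,357,192),(275,190,300,212),.069)]:
    a=max(blobs(t,col,rt),key=lambda b:b[0]);b=max(blobs(s,col,rs),key=lambda b:b[0])
    P,g=two(ct,a[1],cs,b[1]);print(nm,a[:2],b[:2],'top',plane(ct,a[1],z).round(4),'two',P.round(4),round(g,4))
a=max(blobs(t,'white',(275,172,315,248)),key=lambda b:b[0])
print('strip',a[:2],plane(ct,a[1],.042))
pts=np.argwhere(a[2])[:,::-1].astype(np.float32);rc=cv2.minAreaRect(pts);c=[plane(ct,q,.042).round(3) for q in cv2.boxPoints(rc)];print(np.array(c), plane(ct,rc[0],.042))
print(R.from_quat(r.get_state()['eef_rot']).as_matrix().round(3))
E
```

```text
rocker (np.int32(74), array([293.5, 228.3])) (np.int32(77), array([361. , 219.5])) top [0.464  0.1071 0.058 ] two [0.4622 0.1086 0.056 ] 0.0045
green (np.int32(103), array([412.4, 224. ])) (np.int32(45), array([301.6, 153.5])) top [ 0.4713 -0.3203  0.069 ] two [ 0.4712 -0.3212  0.0645] 0.0003
white (np.int32(75), array([228.5, 194.3])) (np.int32(18), array([364.7, 281.7])) top [0.5911 0.3398 0.069 ] two [0.5923 0.3377 0.0735] 0.004
red (np.int32(92), array([343.2, 177.9])) (np.int32(71), array([286.4, 200.9])) top [ 0.6424 -0.0761  0.069 ] two [ 0.6431 -0.0764  0.0634] 0.0
strip (np.int32(742), array([296. , 207.6])) [0.53963602 0.09781798 0.042     ]
[[0.427 0.145 0.042]
 [0.65  0.119 0.042]
 [0.642 0.053 0.042]
 [0.419 0.079 0.042]] [0.53388679 0.09888708 0.042     ]
[[-0.894  0.447 -0.001]
 [ 0.447  0.894 -0.002]
 [-0.    -0.002 -1.   ]]
```

Emit:
{"method": "carry_out", "body": {
  "plan": [
    {"rot": [0,0,-0.348],"xyz": [-0.358,-0.324,0.08],"grip": 255},
    {"rot": [0,0,-0.348],"xyz": [-0.358,-0.324,0.08],"grip": 255},
    {"rot": [0,0,-0.348],"xyz": [-0.358,-0.324,0.08],"grip": 255},
    {"rot": [0,0,-0.348],"xyz": [-0.358,-0.324,0.08],"grip": 255},
    {"rot": [0,0,-0.348],"xyz": [-0.358,-0.324,0.08],"grip": 255},
    {"rot": [0,0,-0.348],"xyz": [-0.358,-0.324,0.08],"grip": 255},
    {"rot": [0,0,-0.348],"xyz": [-0.358,-0.324,0.08],"grip": 255},
    {"rot": [0,0,-0.348],"xyz": [-0.358,-0.324,0.08],"grip": 255}
  ],
  "squeeze": 20
}}

```text
clock: 0.77
tool_pos: [0.3992, 0.2506, 0.1839]
eef_rot: [0.058, 0.998, -0.0, -0.0]
contact_force: [0.9, -0.3, -0.6]
opening: 0.421
finger_force: 0.0
```

```bash
cat >> h.py <<'E'
def delta(P,yaw_y=None):
    s=r.get_state();A=R.from_quat(s['eef_rot']).as_matrix()
    print('t',s['clock'].__round__(2),'pos',s['tool_pos'].round(4),'F',s['contact_force'].round(1),'open',round(s['opening'],2))
    print('xyz',(A.T@(np.array(P)-s['tool_pos'])).round(4),'yawy',np.degrees(np.arctan2(A[1,1],A[0,1])).round(1),'zaxis',A[:,2].round(3))
    if yaw_y is not None:
        w=np.radians(yaw_y);y=np.array([np.cos(w),np.sin(w),0]);z=np.array([0,0,-1.]);B=np.c_[np.cross(y,z),y,z]
        print('rot',R.from_matrix(A.T@B).as_rotvec().round(3))
E
python3 -c "
from h import *
delta([.455,.108,.14],83.3)"
```

```text
t 0.77 pos [0.3992 0.2506 0.1839] F [ 0.9 -0.3 -0.6] open 0.42
xyz [-0.0719 -0.1353  0.0439] yawy 83.4 zaxis [-0. -0. -1.]
rot [-0.    -0.     0.002]
```

Emit:
{"method": "carry_out", "body": {
  "plan": [
    {"rot": [0,0,0],"xyz": [-0.072,-0.135,0.02],"grip": 255},
    {"rot": [0,0,0],"xyz": [-0.072,-0.135,0.02],"grip": 255},
    {"rot": [0,0,0],"xyz": [-0.072,-0.135,0.02],"grip": 255},
    {"rot": [0,0,0],"xyz": [-0.072,-0.135,0.02],"grip": 255},
    {"rot": [0,0,0],"xyz": [-0.072,-0.135,0.02],"grip": 255},
    {"rot": [0,0,0],"xyz": [-0.072,-0.135,0.02],"grip": 255},
    {"rot": [0,0,0],"xyz": [-0.072,-0.135,0.02],"grip": 255}
  ]
}}

```text
clock: 1.35
tool_pos: [0.4547, 0.1111, 0.1642]
eef_rot: [0.058, 0.998, 0.001, -0.0]
contact_force: [0.3, 0.1, -0.1]
opening: 0.003
finger_force: 0.0
```

```bash
python3 -c "
from h import *
delta([.455,.108,.065],83.3)
s=r.get_state();i=r.snapshot('wrist');cv2.imwrite('pics/w1.png',i[:,:,::-1]);c=cam('wrist',s)
p=c[0];q=c[2].T@(s['tool_pos']-c[1]);print('tip px',p['fx']*q[0]/q[2]+p['cx'],p['fy']*q[1]/q[2]+p['cy'])
for b in blobs(i,'green',(0,0,640,400),100):
  print(b[:2],plane(c,b[1],.058).round(4))
  rc=cv2.minAreaRect(np.argwhere(b[2])[:,::-1].astype(np.float32));
  for q in cv2.boxPoints(rc): print(q.round(),plane(c,q,.052).round(4),plane(c,q,.063).round(4))
"
```

```text
t 1.35 pos [0.4547 0.1111 0.1642] F [ 0.3  0.1 -0.1] open 0.0
xyz [-0.0007 -0.0031  0.0992] yawy 83.4 zaxis [-0.     0.001 -1.   ]
rot [ 0.001 -0.     0.002]
tip px 322.0218073835698 271.4934861845969
(np.int32(1384), array([319.9, 208.4])) [0.459  0.1093 0.058 ]
[298. 193.] [0.446 0.093 0.052] [0.4428 0.0941 0.063 ]
[342. 193.] [0.4501 0.1283 0.052 ] [0.4467 0.1279 0.063 ]
[342. 224.] [0.477  0.1257 0.052 ] [0.4724 0.1254 0.063 ]
[298. 224.] [0.4727 0.0893 0.052 ] [0.4684 0.0906 0.063 ]
```

View pics/w1.png

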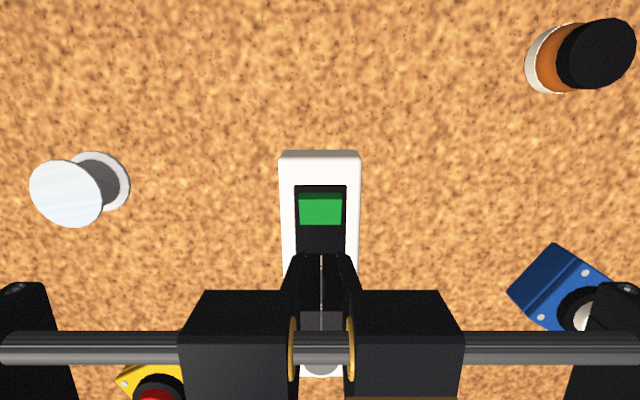

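The wrist view shows the green half at (320,208) in its black frame, pivot edge at row 224. That puts the pivot at (0.475, 0.1075) and the press point at (0.456, 0.109), which agrees with the top view.

Emit:
{"method": "carry_out", "body": {
  "plan": [
    {"rot": [0,0,0],"xyz": [-0.001,-0.002,0.04],"grip": 255},
    {"rot": [0,0,0],"xyz": [-0.001,-0.002,0.08],"grip": 255},
    {"rot": [0,0,0],"xyz": [-0.001,-0.002,0.1],"grip": 255},
    {"rot": [0,0,0],"xyz": [-0.001,-0.002,0.104],"grip": 255},
    {"rot": [0,0,0],"xyz": [-0.001,-0.002,0.107],"grip": 255},
    {"rot": [0,0,0],"xyz": [-0.001,-0.002,0.109],"grip": 255},
    {"rot": [0,0,0],"xyz": [-0.001,-0.002,0.111],"grip": 255},
    {"rot": [0,0,0],"xyz": [-0.001,-0.002,0.111],"grip": 255}
  ]
}}

```text
clock: 2.07
tool_pos: [0.4564, 0.1087, 0.0541]
eef_rot: [0.058, 0.998, 0.001, 0.001]
contact_force: [0.2, 0.5, 0.2]
opening: 0.004
finger_force: 0.0
```

Emit:
{"method": "carry_out", "body": {
  "plan": [
    {"rot": [0,0,0],"xyz": [0,0,0.001],"grip": 255},
    {"rot": [0,0,0],"xyz": [0,0,0.002],"grip": 255},
    {"rot": [0,0,0],"xyz": [0,0,0.002],"grip": 255}
  ]
}}

```text
clock: 2.32
tool_pos: [0.4566, 0.1085, 0.0524]
eef_rot: [0.058, 0.998, 0.001, 0.001]
contact_force: [-1.6, 1.5, 9.5]
opening: 0.002
finger_force: 5.0
```

Emit:
{"method": "carry_out", "body": {
  "plan": [
    {"rot": [0,0,0],"xyz": [0,0,0.001],"grip": 255},
    {"rot": [0,0,0],"xyz": [0,0,0.001],"grip": 255}
  ]
}}

```text
clock: 2.48
tool_pos: [0.4566, 0.1085, 0.0523]
eef_rot: [0.058, 0.998, 0.001, 0.002]
contact_force: [-4.0, 0.8, 21.7]
opening: 0.003
finger_force: 10.7
```

Emit:
{"method": "carry_out", "body": {
  "plan": [
    {"rot": [0,0,0],"xyz": [0,0,-0.01],"grip": 255},
    {"rot": [0,0,0],"xyz": [0,0,-0.04],"grip": 255},
    {"rot": [0,0,0],"xyz": [0,0,-0.08],"grip": 255},
    {"rot": [0,0,0],"xyz": [0,0,-0.11],"grip": 255},
    {"rot": [0,0,0],"xyz": [0,0,-0.11],"grip": 255}
  ]
}}

```text
clock: 2.9
tool_pos: [0.459, 0.1087, 0.1653]
eef_rot: [0.059, 0.998, 0.002, 0.005]
contact_force: [0.3, 0.2, 0.9]
opening: 0.008
finger_force: 0.0
```

```bash
python3 -c "
from h import *
delta([.471,-.320,.165],83.3)
i=r.snapshot('wrist');cv2.imwrite('pics/w2.png',i[100:300,200:440,::-1])"
```

```text
t 2.9 pos [0.459  0.1087 0.1653] F [0.3 0.2 0.9] open 0.01
xyz [-0.0621 -0.4243 -0.001 ] yawy 83.3 zaxis [ 0.01   0.003 -1.   ]
rot [ 0.004  0.009 -0.001]
```

View pics/w2.png

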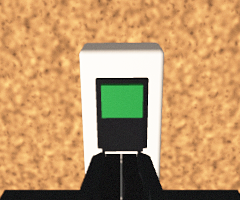

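The crop shows the green half now lying flat at (122,101), with no end face visible, so the rocker is on. Next is the green button.

Emit:
{"method": "carry_out", "body": {
  "plan": [
    {"rot": [0.004,0.009,0],"xyz": [-0.062,-0.424,-0.001],"grip": 255},
    {"rot": [0.004,0.009,0],"xyz": [-0.062,-0.424,-0.001],"grip": 255},
    {"rot": [0.004,0.009,0],"xyz": [-0.062,-0.424,-0.001],"grip": 255},
    {"rot": [0.004,0.009,0],"xyz": [-0.062,-0.424,-0.001],"grip": 255},
    {"rot": [0.004,0.009,0],"xyz": [-0.062,-0.424,-0.001],"grip": 255},
    {"rot": [0.004,0.009,0],"xyz": [-0.062,-0.424,-0.001],"grip": 255},
    {"rot": [0.004,0.009,0],"xyz": [-0.062,-0.424,-0.001],"grip": 255},
    {"rot": [0.004,0.009,0],"xyz": [-0.062,-0.424,-0.001],"grip": 255}
  ]
}}

```text
clock: 3.62
tool_pos: [0.4645, -0.2277, 0.16]
eef_rot: [0.058, 0.998, -0.002, -0.005]
contact_force: [1.0, 0.7, 0.2]
opening: 0.006
finger_force: 0.0
```

```bash
python3 -c "
from h import *
delta([.471,-.320,.16],83.3)"
```

```text
t 3.62 pos [ 0.4645 -0.2277  0.16  ] F [1.  0.7 0.2] open 0.01
xyz [-0.0172 -0.091   0.0002] yawy 83.3 zaxis [-0.011 -0.003 -1.   ]
rot [-0.004 -0.01   0.   ]
```

Emit:
{"method": "carry_out", "body": {
  "plan": [
    {"rot": [-0.004,-0.009,0],"xyz": [-0.017,-0.091,0],"grip": 255},
    {"rot": [-0.004,-0.009,0],"xyz": [-0.017,-0.091,0],"grip": 255},
    {"rot": [-0.004,-0.009,0],"xyz": [-0.017,-0.091,0],"grip": 255},
    {"rot": [-0.004,-0.009,0],"xyz": [-0.017,-0.091,0],"grip": 255},
    {"rot": [-0.004,-0.009,0],"xyz": [-0.017,-0.091,0],"grip": 255}
  ]
}}

```text
clock: 4.03
tool_pos: [0.4712, -0.3169, 0.1601]
eef_rot: [0.058, 0.998, 0.001, -0.001]
contact_force: [-0.2, 0.6, -0.5]
opening: 0.005
finger_force: 0.0
```

```bash
python3 -c "
from h import *
s=r.get_state();i=r.snapshot('wrist');cv2.imwrite('pics/w3.png',i[:,:,::-1]);c=cam('wrist',s)
b=max(blobs(i,'green',(200,100,440,330),100),key=lambda b:b[0]);e=cv2.minEnclosingCircle(np.argwhere(b[2])[:,::-1].astype(np.float32))
P=plane(c,b[1],.069);print(b[:2],e,P);delta([P[0],P[1],.07],83.3)"
```

```text
(np.int32(1741), array([316.5, 207.1])) ((316.6168212890625, 207.05972290039062), 23.875581741333008) [ 0.46886216 -0.32045543  0.069     ]
t 4.08 pos [ 0.4717 -0.3154  0.1605] F [-0.4  0.   0.4] open 0.01
xyz [ 0.0021 -0.0055  0.0905] yawy 83.5 zaxis [-0.001  0.002 -1.   ]
rot [ 0.002 -0.001  0.003]
```

View pics/w3.png

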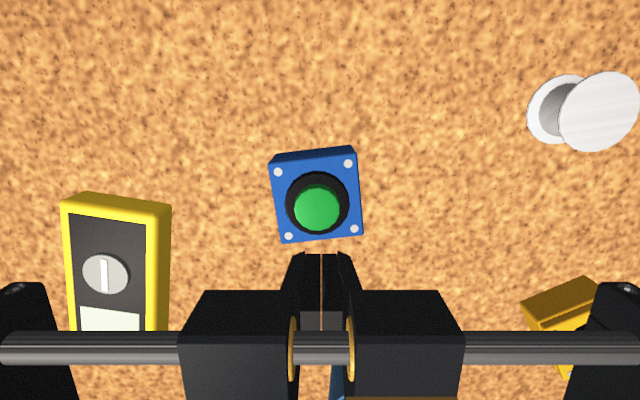

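The green button is at (316,207), radius 24 px, which gives (0.469, -0.320). That agrees with the top view (0.471, -0.320). Pressing now.

Emit:
{"method": "carry_out", "body": {
  "plan": [
    {"rot": [0,0,0],"xyz": [0.002,-0.004,0.04],"grip": 255},
    {"rot": [0,0,0],"xyz": [0.002,-0.004,0.075],"grip": 255},
    {"rot": [0,0,0],"xyz": [0.002,-0.004,0.088],"grip": 255},
    {"rot": [0,0,0],"xyz": [0.002,-0.004,0.092],"grip": 255},
    {"rot": [0,0,0],"xyz": [0.002,-0.004,0.095],"grip": 255},
    {"rot": [0,0,0],"xyz": [0.002,-0.004,0.097],"grip": 255},
    {"rot": [0,0,0],"xyz": [0.002,-0.004,0.099],"grip": 255},
    {"rot": [0,0,0],"xyz": [0.002,-0.004,0.099],"grip": 255}
  ]
}}

```text
clock: 4.75
tool_pos: [0.4705, -0.3208, 0.0631]
eef_rot: [0.057, 0.998, -0.0, 0.001]
contact_force: [0.3, -0.9, -0.2]
opening: 0.007
finger_force: 0.0
```

Emit:
{"method": "carry_out", "body": {
  "plan": [
    {"rot": [0,0,0],"xyz": [0,0,0.001],"grip": 255},
    {"rot": [0,0,0],"xyz": [0,0,0.002],"grip": 255},
    {"rot": [0,0,0],"xyz": [0,0,0.002],"grip": 255}
  ]
}}

```text
clock: 5.0
tool_pos: [0.4706, -0.3212, 0.0624]
eef_rot: [0.058, 0.998, -0.001, 0.001]
contact_force: [-2.9, 3.3, 14.6]
opening: 0.004
finger_force: 7.2
```

Emit:
{"method": "carry_out", "body": {
  "plan": [
    {"rot": [0,0,0],"xyz": [0,0,0.0005],"grip": 255},
    {"rot": [0,0,0],"xyz": [0,0,0.0005],"grip": 255}
  ]
}}

```text
clock: 5.17
tool_pos: [0.4706, -0.3213, 0.0623]
eef_rot: [0.058, 0.998, -0.001, 0.002]
contact_force: [-3.7, 3.0, 18.1]
opening: 0.007
finger_force: 9.1
```

Emit:
{"method": "carry_out", "body": {
  "plan": [
    {"rot": [0,0,0],"xyz": [0,0,-0.01],"grip": 255},
    {"rot": [0,0,0],"xyz": [0,0,-0.04],"grip": 255},
    {"rot": [0,0,0],"xyz": [0,0,-0.08],"grip": 255},
    {"rot": [0,0,0],"xyz": [0,0,-0.1],"grip": 255},
    {"rot": [0,0,0],"xyz": [0,0,-0.1],"grip": 255},
    {"rot": [0,0,0],"xyz": [0,0,-0.1],"grip": 255}
  ]
}}

```text
clock: 5.67
tool_pos: [0.4702, -0.3223, 0.1612]
eef_rot: [0.058, 0.998, -0.001, 0.002]
contact_force: [-0.1, -0.2, -1.2]
opening: 0.005
finger_force: 0.0
```

```bash
python3 -c "
from h import *
s=r.get_state();i=r.snapshot('wrist');cv2.imwrite('pics/w4.png',i[100:300,200:440,::-1]);c=cam('wrist',s)
b=max(blobs(i,'green',(200,100,440,330),100),key=lambda b:b[0]);print(b[:2],plane(c,b[1],.062))
delta([.591,.339,.16],83.3)"
```

```text
(np.int32(1556), array([324. , 204.7])) [ 0.46974808 -0.32062438  0.062     ]
t 5.72 pos [ 0.4692 -0.3218  0.1598] F [ 0.4 -0.1 -0. ] open 0.01
xyz [-0.0442  0.6705 -0.0007] yawy 83.3 zaxis [ 0.001 -0.001 -1.   ]
rot [-0.001  0.001  0.   ]
```

View pics/w4.png

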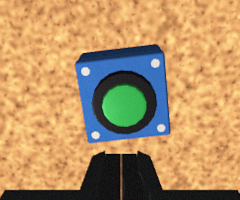

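The crop shows the button at (124,105), smaller and sunk in its collar, and the box has not moved. Now to the white button.

Emit:
{"method": "carry_out", "body": {
  "plan": [
    {"rot": [0,0,0],"xyz": [-0.044,0.67,-0.001],"grip": 255},
    {"rot": [0,0,0],"xyz": [-0.044,0.67,-0.001],"grip": 255},
    {"rot": [0,0,0],"xyz": [-0.044,0.67,-0.001],"grip": 255},
    {"rot": [0,0,0],"xyz": [-0.044,0.67,-0.001],"grip": 255},
    {"rot": [0,0,0],"xyz": [-0.044,0.67,-0.001],"grip": 255},
    {"rot": [0,0,0],"xyz": [-0.044,0.67,-0.001],"grip": 255},
    {"rot": [0,0,0],"xyz": [-0.044,0.67,-0.001],"grip": 255},
    {"rot": [0,0,0],"xyz": [-0.044,0.67,-0.001],"grip": 255}
  ]
}}

```text
clock: 6.38
tool_pos: [0.5286, 0.0083, 0.1587]
eef_rot: [0.058, 0.998, -0.0, -0.001]
contact_force: [1.0, -0.5, 0.6]
opening: 0.005
finger_force: 0.0
```

```bash
python3 -c "
from h import *
delta([.591,.339,.16],83.3)"
```

```text
t 6.38 pos [0.5286 0.0083 0.1587] F [ 1.  -0.5  0.6] open 0.01
xyz [-0.0238  0.3357 -0.0017] yawy 83.4 zaxis [-0.003 -0.001 -1.   ]
rot [-0.001 -0.003  0.001]
```

Emit:
{"method": "carry_out", "body": {
  "plan": [
    {"rot": [0,0,0],"xyz": [-0.024,0.33,0],"grip": 255},
    {"rot": [0,0,0],"xyz": [-0.024,0.33,0],"grip": 255},
    {"rot": [0,0,0],"xyz": [-0.024,0.33,0],"grip": 255},
    {"rot": [0,0,0],"xyz": [-0.024,0.33,0],"grip": 255},
    {"rot": [0,0,0],"xyz": [-0.024,0.33,0],"grip": 255},
    {"rot": [0,0,0],"xyz": [-0.024,0.33,0],"grip": 255},
    {"rot": [0,0,0],"xyz": [-0.024,0.33,0],"grip": 255},
    {"rot": [0,0,0],"xyz": [-0.024,0.33,0],"grip": 255}
  ]
}}

```text
clock: 7.05
tool_pos: [0.5906, 0.3335, 0.1582]
eef_rot: [0.057, 0.998, -0.001, -0.001]
contact_force: [1.1, 1.4, -0.5]
opening: 0.008
finger_force: 0.0
```

Emit:
{"method": "carry_out", "body": {
  "plan": [
    {"rot": [0,0,0],"xyz": [0,0,0],"grip": 255},
    {"rot": [0,0,0],"xyz": [0,0,0],"grip": 255},
    {"rot": [0,0,0],"xyz": [0,0,0],"grip": 255}
  ]
}}

```text
clock: 7.3
tool_pos: [0.5908, 0.3302, 0.1582]
eef_rot: [0.058, 0.998, -0.002, -0.001]
contact_force: [-1.1, 0.1, -0.2]
opening: 0.006
finger_force: 0.0
```

```bash
python3 -c "
from h import *
s=r.get_state();i=r.snapshot('wrist');cv2.imwrite('pics/w5.png',i[:,:,::-1]);c=cam('wrist',s)
for b in blobs(i,'white',(200,100,440,250),100):
  e=cv2.minEnclosingCircle(np.argwhere(b[2])[:,::-1].astype(np.float32))
  P=plane(c,e[0],.069);print(b[:2],e,P);delta([P[0],P[1],.07],83.3)"
```

```text
(np.int32(1641), array([337.9, 207.1])) ((338.0714416503906, 206.14285278320312), 23.577253341674805) [0.58880606 0.34237069 0.069     ]
t 7.35 pos [0.5913 0.3292 0.1586] F [-0.4  0.   0.4] open 0.01
xyz [0.0039 0.0132 0.0886] yawy 83.3 zaxis [-0.002 -0.003 -1.   ]
rot [-0.004 -0.001 -0.   ]
```

View pics/w5.png

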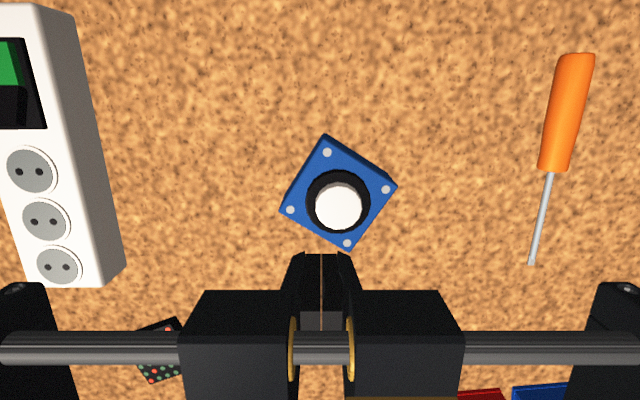

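The white button is at (338,206), radius 24 px, which gives (0.589, 0.342), within 3 mm of the top view.

Emit:
{"method": "carry_out", "body": {
  "plan": [
    {"rot": [0,0,0],"xyz": [0.003,0.012,0.03],"grip": 255},
    {"rot": [0,0,0],"xyz": [0.003,0.012,0.065],"grip": 255},
    {"rot": [0,0,0],"xyz": [0.003,0.012,0.084],"grip": 255},
    {"rot": [0,0,0],"xyz": [0.003,0.012,0.089],"grip": 255},
    {"rot": [0,0,0],"xyz": [0.003,0.012,0.092],"grip": 255},
    {"rot": [0,0,0],"xyz": [0.003,0.012,0.094],"grip": 255},
    {"rot": [0,0,0],"xyz": [0.003,0.012,0.096],"grip": 255},
    {"rot": [0,0,0],"xyz": [0.003,0.012,0.097],"grip": 255}
  ]
}}

```text
clock: 8.02
tool_pos: [0.591, 0.3433, 0.0647]
eef_rot: [0.058, 0.998, 0.0, 0.001]
contact_force: [-0.7, -2.9, 3.3]
opening: 0.005
finger_force: 1.9
```

Emit:
{"method": "carry_out", "body": {
  "plan": [
    {"rot": [0,0,0],"xyz": [0,0,0.001],"grip": 255},
    {"rot": [0,0,0],"xyz": [0,0,0.001],"grip": 255}
  ]
}}

```text
clock: 8.18
tool_pos: [0.5911, 0.3434, 0.0633]
eef_rot: [0.058, 0.998, -0.0, 0.001]
contact_force: [-0.4, -1.9, 4.3]
opening: 0.003
finger_force: 2.2
```

Emit:
{"method": "carry_out", "body": {
  "plan": [
    {"rot": [0,0,0],"xyz": [0,0,0.001],"grip": 255},
    {"rot": [0,0,0],"xyz": [0,0,0.002],"grip": 255},
    {"rot": [0,0,0],"xyz": [0,0,0.002],"grip": 255}
  ]
}}

```text
clock: 8.43
tool_pos: [0.5911, 0.3435, 0.0624]
eef_rot: [0.058, 0.998, -0.0, 0.001]
contact_force: [-2.9, -5.0, 15.3]
opening: -0.001
finger_force: 7.0
```

Emit:
{"method": "carry_out", "body": {
  "plan": [
    {"rot": [0,0,0],"xyz": [0,0,0],"grip": 255},
    {"rot": [0,0,0],"xyz": [0,0,0],"grip": 255},
    {"rot": [0,0,0],"xyz": [0,0,0],"grip": 255},
    {"rot": [0,0,0],"xyz": [0,0,0],"grip": 255}
  ]
}}

```text
clock: 8.77
tool_pos: [0.5911, 0.3435, 0.0624]
eef_rot: [0.058, 0.998, -0.0, 0.001]
contact_force: [-2.2, -4.8, 14.1]
opening: 0.001
finger_force: 7.0
```

```bash
python3 -c "
from h import *
cv2.imwrite('pics/s2.png',r.snapshot('scene')[:,:,::-1]);delta([.591,.343,.0624],83.3)"
```

```text
t 8.82 pos [0.591  0.3434 0.0624] F [-1.9 -5.7 13.7] open 0.01
xyz [-0.     -0.0004 -0.    ] yawy 83.3 zaxis [ 0.002 -0.    -1.   ]
rot [-0.     0.003  0.   ]
```

View pics/s2.png

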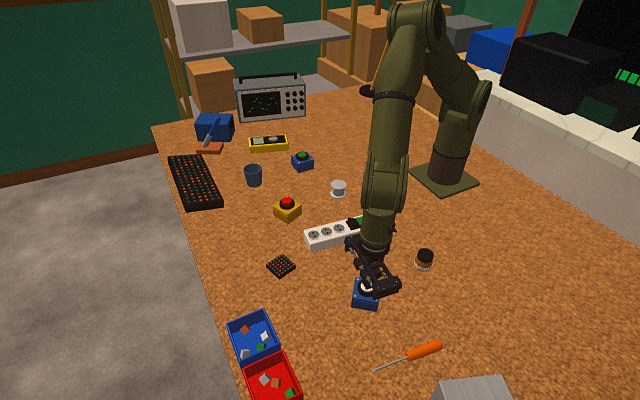

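The scene view shows the gripper holding the white button at (367,288). The rocker's black half is raised at (355,222), the green button is low at (302,157), and everything else is where it was.

```bash
python3 -c "
from plant import r
print(r.finish_job())"
```

```text
the job is handed in; nothing more can be done
None
```

The lamp test is done and handed in at about 9 s on the clock: the rocker is on, the green button is latched in, the white button is held fully in at about 14 N, and the red button and other bench items weren't touched; no verdict was returned.

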